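# Try the turntable, then snap its hub cap on and keep it pressed

## Robot

A 7-joint arm with a two-finger parallel gripper is mounted at the origin on the work surface; the furniture and walls round the work are solid. World frame = base frame: x ahead of the robot, y to its left, z up, the work surface at z = 0. Lengths are in m, angles in rad, forces in N, time in s.
With the tool pointing down it reaches from about 0.425 to 0.925 m from the base axis. Payload 6.8 kg.
Tool frame: the origin (TCP) lies midway between the tips of the shut fingers; the grasp point (between the pads) lies 19 mm behind it (grip_point_offset is the z of the grasp point in the tool frame, in m); z points along the fingers, y is the line along which they close (so a half turn about z gives the same grasp; the last joint's range is limited). The gripper opens to 85 mm and grips with 20 to 120 N. Pads are 22 mm wide; open, the fingers measure 114 mm over their backs; the gripper's body (76 mm by 85 mm) begins 54 mm behind the grasp point. The pads swing forward as they close: fully open they stand 13 mm farther back than shut.
Start: joints at [-1.352, 0.477, 0.022, 1.555, -0.011, 1.109, -0.083], TCP at [0.217, 0.639, 0.231] pointing down, gripper open.
Joint ranges: [-2.96, 2.96], [-0.34, 2.1], [-1.41, 1.46], [0.24, 2.44], [-1.37, 4.51], [0.17, 1.92], [-2.96, 2.96]. Speed limits (rad/s): [2.39, 2.39, 3.14, 3.14, 3.14, 3.14, 3.14].

## Interface

Orientations are given as a rotation vector (axis times angle).
In Python, from bench import get_obs, grab_frame, calibration, hand_in, grip_point_offset gives the robot as it stands.
- The arm moves only by the shell command python3 -m pendant 'ROWS' [OPENING] [FORCE]. ROWS is a JSON object of lists of equal length, an entry for each row: "translation": the shift along the world's x, y, z in units of 25 mm (1.0 is 25 mm), a list of three; "delta_rot": the turn, a rotation vector about the world's x, y, z in units of 5 degrees (1.0 is 5 degrees), a list of three. In form: {"translation": [[dx, dy, dz], ...], "delta_rot": [[rx, ry, rz], ...]}. A call has 1 to 12 rows; each row is the pose to reach, as a shift and turn from the pose commanded when the call began; what a row does not reach only later rows make up. A row lasts 1/8 s, in which the tool goes at most 62.5 mm and 10.7 degrees, less where a joint would pass 70% of its speed; a pose out of reach is approached as far as the arm can. A call with a gripper value outside its range is refused whole. OPENING is the opening, from 0 (shut) to 1 (fully open), set as the call begins (- or left out, the last holds). The fingers move at their own pace and stop on an object; FORCE is the grip in N (left out, the last holds). Time passes only in rows, so rows that repeat a pose let the fingers close. It gives the time, the measured TCP pose, the force, the opening and the grip force at its end, in the units of the state.
- get_obs(): the state, without advancing time (a new reading comes with each control period).
- grab_frame(name): name is "scene" or "top"; returns (picture, depth): 480x640x3 uint8, red, green, blue; 480x640 float32, m along the optical axis (not along the pixel's ray), 0 where there is no reading.
- calibration(name): a dict with "K" (3x3 intrinsics, pixels), "k1" (the pictures are not rectified: a ray, as slopes to the right and down, at radius r is drawn at 1 + k1 r^2 times it, then the intrinsics apply), "rvec" (rotation vector, rad) and "tvec" (3), from world to camera coordinates, as OpenCV has them. Camera axes: x right, y down, z forward; pixel columns grow to the right and rows downward; lengths in m; the calibration is good to about 2 mm. A picture is of the moment at which its call begins. calibration takes no time and is no camera call.
- hand_in(): hands the job in; it is judged then, once.
The state is a dict: "clock": time; "joints": joint angles; "qvel": joint speeds; "tau": joint torques, N m; "tcp_pos": TCP position; "orientation": TCP orientation; "contact_force": force on the tool from outside, world axes, zero at the start; "moment": the same for the moment, N m; "grip_width": finger opening in m; "gripper_force": force on a finger pad.
Only numpy, scipy, OpenCV 4.12 (cv2) and the standard library are available. Lean on these libraries where they do the work, as an engineer would, in place of code of your own. Each camera call takes 0.05 s, during which the arm holds its last target. There are 200 camera calls.

## Task

Take the small upright knob on the round wooden turntable and turn the turntable through at least one complete turn, either way, to see that it runs free while its hub is still open. Then pick up the brass cap from the desk, set it over the stud in the middle of the turntable and press it straight down until it clicks past the spring balls and sits fully home on the flange; do not let go then, but finish while still pressing the cap firmly down. Leave the ink bottle, the rubber stamp and the mug where they stand.

Things in the scene. Friction and masses are not known exactly. Their poses are not given: they have to be found in the camera images.
- table (a joint): Turn of the wooden turntable (disc of diameter 150 mm, top face 21 mm above the desk) about its upright axis through seat, in rad: 0 at the start, positive anticlockwise seen from above, free for two turns either way, about 0.04 N m of friction, stays where it is left.
- knob_center (a point): Middle of the grip of the turntable's upright wooden knob: a cylinder 18 mm in diameter that stands from 23 to 53 mm above the desk, 58 mm from the turntable's axis; this point is 40 mm above the desk. The knob spins freely on its own pin, so a gripper that holds it can keep its heading while it goes round.
- seat: Brass flange (37 mm in diameter) and stud in the middle of the turntable; they do not turn with it. Origin: on the stud's axis at the flange's top face, 30 mm above the desk, z up. The stud is 19 mm in diameter, tapers to 12 mm over its last 6 mm and ends 20 mm above the flange. Four sprung steel balls, centred 8 mm above the flange, stand out of it to a diameter of 26 mm. The stand is fixed to the desk.
- cap_center (a point): Centre, half-way up, of the brass snap cap: round, 34 mm in diameter, 34 mm high, 60 g, standing on the desk mouth down (z up). Inner lip of 21 mm bore in its lowest 5 mm, above it a bore of 28 mm, 26 mm deep. Fully home this point is 17 mm above seat; resting on the balls before the click it is about 28 mm above it.
- cap: The same brass cap; origin at the centre of its underside (mouth), z up. Pushing it past the balls takes some 10 to 16 N; then, about 6 mm above home, the force drops and for a moment reverses while the balls draw it to within 1 mm of home. There the flange is rigid, and only a further push loads it.
- ink_bottle: Square ink bottle with round black cap, 47x46x56 mm, at the back between the turntable and the cap; origin at the centre of its underside. To be left alone.
- rubber_stamp: Rubber stamp with dark upright handle, 26x54x69 mm, at the left edge of the desk, beside the turntable; origin at the centre of its underside. To be left alone.
- mug: Stoneware mug, 82x118x94 mm with its handle, at the right front; origin at the centre of its underside. To be left alone.
There are look-alikes about, which are no part of the job. Of the things that look like the part that bears table, the larger one is meant.

How it is judged:
By the outcome, as a careful person would: the job done as asked, in the order asked, and still so for the second after the job is handed in, while the arm keeps its last pose, push and grip.
It also fails if it takes over 61 s, if anything falls off the work surface, if the arm or the gripper's body presses on something with over 40 N, if the wrist force passes 120 N, or if a joint passes its speed limit or range.

## Working session

There is one attempt and no reset: what is moved stays moved. The work goes in short steps, Python scripts to look and compute and a shell command to move; the robot and the scene stay as the last step left them, time stands still between calls to the robot, and variables do not carry over. Pictures are saved under pics/ and viewed, at most 10 in all, crops included, and the job is handed in when it is done.

```bash
mkdir -p pics; cat > h.py <<'E'
import numpy as np, cv2
from bench import *
def cloud(name):
    im,d=grab_frame(name); c=calibration(name); K=np.array(c["K"])
    v,u=np.mgrid[0:480,0:640]
    p=np.stack([u,v],-1).reshape(-1,1,2).astype(float)
    n=cv2.undistortPoints(p,K,np.array([c["k1"],0,0,0,0.])).reshape(480,640,2)
    P=np.dstack([n*d[...,None],d])
    R=cv2.Rodrigues(np.array(c["rvec"],float))[0]
    W=(P-np.array(c["tvec"]).reshape(3))@R
    W[d==0]=np.nan
    return im,d,W
E
python3 - <<'E'
from h import *
for n in("top","scene"):
    im,d,W=cloud(n); cv2.imwrite(f"pics/{n}0.png",im[...,::-1]); np.save(n+"0.npy",W)
o=get_obs(); print(o,grip_point_offset)
E
```

```text
{'clock': 0.1, 'joints': array([-1.35213049,  0.47771613,  0.02237195,  1.55635518, -0.01150928,
        1.10928272, -0.08310852]), 'qvel': array([-9.12387883e-04, -1.27989068e-04,  6.85547328e-05, -3.97234780e-03,
        8.52388496e-04,  1.39529178e-03, -9.49729582e-04]), 'tau': array([ 4.13630769e-03, -5.97760069e+01,  1.61346540e+00, -2.81956011e+01,
        1.28012651e-02,  5.12723243e-03,  4.50764418e-06]), 'tcp_pos': array([0.21651741, 0.63877196, 0.23042328]), 'orientation': array([-5.11007599e-01, -3.09960836e+00,  2.55489567e-03]), 'contact_force': array([ 0.73320702, -1.02309426, -0.27336417]), 'moment': array([0.02758212, 0.02496743, 0.00672357]), 'gripper_force': 0.0, 'grip_width': 0.08554595425431752} -0.0187
```

View pics/top0.png

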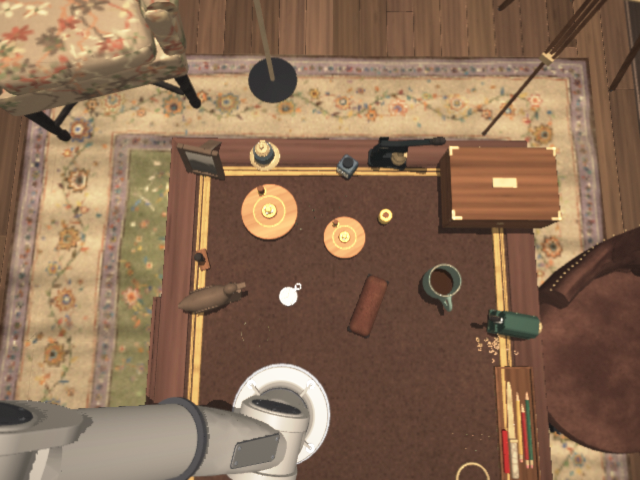

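View pics/scene0.png

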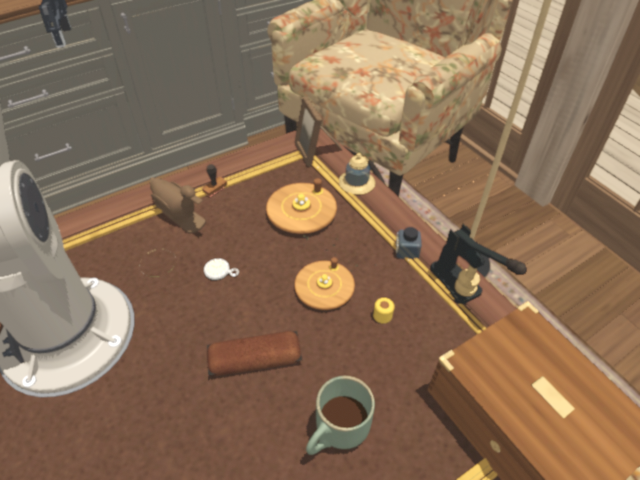

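The top view shows two turntables: one at (269,212) with its knob at (262,190), and one at (344,237) with its knob at (335,224). The left one is larger, so it is the one meant. The brass cap is at (386,216), the ink bottle at (347,165), the stamp at (203,259) and the mug at (441,285). Next I'll measure these and check an enlarged crop.

```bash
python3 - <<'E'
from h import *
im=cv2.imread("pics/top0.png"); W=np.load("top0.npy"); S=np.load("scene0.npy"); 
cv2.imwrite("pics/crop.png",cv2.resize(im[140:280,190:410],(792,504),interpolation=cv2.INTER_CUBIC))
def box(W,a,b,c,d): return W[a:b,c:d].reshape(-1,3)
def fit(P,lo,hi,t):
    P=P[(P[:,2]>lo)&(P[:,2]<hi)]
    (cx,cy),r=cv2.minEnclosingCircle(P[:,:2].astype(np.float32))
    print(t,len(P),"mean",P.mean(0).round(4),"circ",round(cx,4),round(cy,4),round(r,4))
print("desk z",np.nanmedian(W[300:330,300:340,2]),np.nanmedian(S[300:320,240:280,2]))
P=box(W,175,250,230,310); fit(P,.012,.027,"big disc top")
fit(box(W,205,220,262,278),.035,.06,"stud top")
fit(box(W,180,200,252,272),.04,.065,"knob top")
fit(box(W,205,228,375,398),.02,.05,"cap top")
fit(box(W,215,262,320,370),.008,.03,"small disc")
# scene
fit(box(S,175,240,260,340),.012,.027,"S big disc")
fit(box(S,193,213,290,312),.035,.06,"S stud")
fit(box(S,172,200,308,330),.03,.065,"S knob")
fit(box(S,290,325,370,398),.029,.05,"S cap top")
for n,b in dict(ink=(150,182,333,362),stamp=(245,272,192,214),mug=(260,316,418,466),frame=(140,185,175,228),bell=(135,170,245,285),smallknob=(217,230,328,342)).items():
    P=box(W,*b); P=P[P[:,2]>.03] if n!="stamp" else P[P[:,2]>.012]; print(n,P.min(0).round(3),P.max(0).round(3))
E
```

```text
desk z -2.1030093903515593e-06 0.0008088642222253459
big disc top 2191 mean [0.5116 0.0397 0.0219] circ 0.5361 0.0504 0.0987
stud top 59 mean [0.5124 0.0395 0.0457] circ 0.51 0.0399 0.0142
knob top 42 mean [0.5666 0.0611 0.0512] circ 0.5678 0.0616 0.009
cap top 133 mean [ 0.5021 -0.2659  0.0338] circ 0.5032 -0.2663 0.0173
small disc 1305 mean [ 0.4457 -0.1591  0.0166] circ 0.4463 -0.1637 0.0603
S big disc 2469 mean [0.5096 0.0309 0.0214] circ 0.5144 0.0377 0.0766
S stud 85 mean [0.5115 0.0351 0.0448] circ 0.5123 0.036 0.0127
S knob 92 mean [0.5648 0.0565 0.0449] circ 0.5668 0.0579 0.0094
S cap top 250 mean [ 0.5018 -0.27    0.0349] circ 0.5037 -0.2693 0.0177
ink [ 0.611 -0.196  0.03 ] [ 0.668 -0.139  0.062]
stamp [0.358 0.193 0.012] [0.413 0.229 0.076]
mug [ 0.255 -0.44   0.03 ] [ 0.369 -0.359  0.102]
frame [0.61 0.16 0.03] [0.7   0.266 0.136]
bell [0.645 0.032 0.031] [0.7   0.085 0.089]
smallknob [ 0.477 -0.14   0.031] [ 0.489 -0.129  0.043]
```

View pics/crop.png

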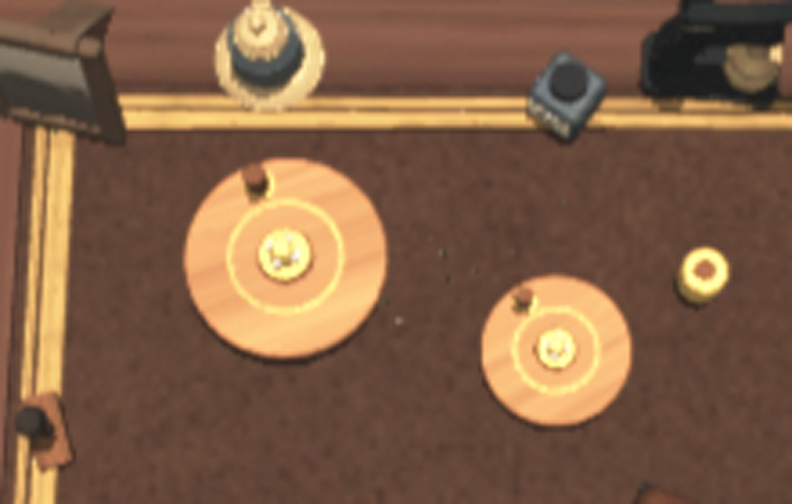

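The crop confirms it: the large turntable is at crop (285,255) with its knob at (256,182), and the small look-alike is at (555,348). Averaging both cameras gives seat ≈ (0.512, 0.0375), knob ≈ (0.566, 0.059) and cap ≈ (0.5025, -0.268).

```bash
python3 -m pendant '{"translation":[[2,-3,0],[4,-6,0],[6,-9,0],[8,-12,0],[10,-15,0],[11,-18,0],[12.5,-20.5,0],[13.5,-22.2,-0.5],[14,-23.2,-2],[14,-23.2,-3],[14,-23.2,-4],[14,-23.2,-4]],"delta_rot":[[0,0,0],[0,0,0],[0,0,0],[0,0,1],[0,0,2],[0,0,3],[0,0,4],[0,0,4],[0,0,4],[0,0,4],[0,0,4],[0,0,4]]}' 0.5 40; python3 -c "
from bench import *;print(get_obs()['joints'].round(2))"
```

```text
clock: 1.6
tcp_pos: [0.5658, 0.0552, 0.1287]
orientation: [0.027, -3.137, 0.004]
contact_force: [0.3, 1.0, 0.1]
grip_width: 0.0432
gripper_force: 0.0
[-0.38  0.43  0.22  1.92 -0.12  0.81  1.49]
```

```bash
python3 -m pendant '{"translation":[[0,0,0],[0,0,-0.8],[0,0,-1.6],[0,0,-2.4],[0,0,-3.0],[0,0,-3.6],[0,0,-4.0],[0,0,-4.0]],"delta_rot":[[0,0,0],[0,0,0],[0,0,0],[0,0,0],[0,0,0],[0,0,0],[0,0,0],[0,0,0]]}'
python3 - <<'E'
from h import *
im,d,W=cloud("scene"); cv2.imwrite("pics/s1.png",cv2.resize(im[100:280,220:420],(720,600)[:2],interpolation=cv2.INTER_CUBIC)[:, :,::-1])
print(get_obs()["tcp_pos"])
E
```

```text
clock: 2.6
tcp_pos: [0.5662, 0.0593, 0.0307]
orientation: [0.035, -3.14, 0.0]
contact_force: [0.2, 0.1, 0.4]
grip_width: 0.0426
gripper_force: 0.0
[0.56665946 0.05928367 0.03122427]
```

View pics/s1.png

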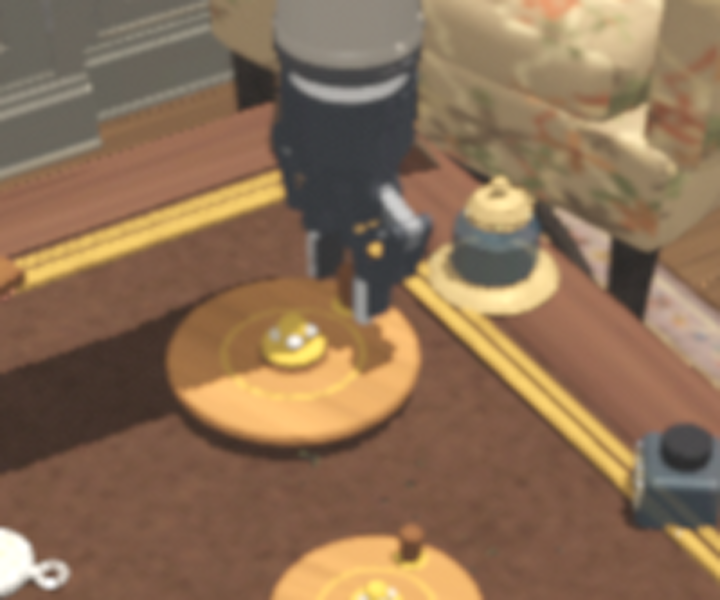

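The fingers (around (340,255)) straddle the knob at about (345,270), clear of the disc. Now I'll close them.

```bash
python3 -m pendant '{"translation":[[0,0,0],[0,0,0],[0,0,0],[0,0,0],[0,0,0],[0,0,0]],"delta_rot":[[0,0,0],[0,0,0],[0,0,0],[0,0,0],[0,0,0],[0,0,0]]}' 0.0 50
python3 - <<'E'
import numpy as np
t0=np.degrees(np.arctan2(.0215,.054)); r=58/25
for s in(1,):
  for k in range(0,37): 
    a=np.radians(t0+12*k*s); b=np.radians(t0+ (k//12)*144)
    print(k,[round(float(r*(np.cos(a)-np.cos(b))),2),round(float(r*(np.sin(a)-np.sin(b))),2),0])
E
```

```text
clock: 3.4
tcp_pos: [0.5673, 0.0594, 0.032]
orientation: [-0.035, 3.14, 0.001]
contact_force: [-0.8, 0.3, 5.5]
grip_width: 0.0163
gripper_force: 49.0
0 [0.0, 0.0, 0]
1 [-0.23, 0.43, 0]
2 [-0.54, 0.8, 0]
3 [-0.92, 1.1, 0]
4 [-1.35, 1.32, 0]
5 [-1.82, 1.44, 0]
6 [-2.31, 1.46, 0]
7 [-2.78, 1.38, 0]
8 [-3.23, 1.2, 0]
9 [-3.64, 0.93, 0]
10 [-3.98, 0.58, 0]
11 [-4.24, 0.17, 0]
12 [0.0, 0.0, 0]
13 [-0.07, -0.48, 0]
14 [-0.04, -0.96, 0]
15 [0.09, -1.43, 0]
16 [0.32, -1.86, 0]
17 [0.63, -2.23, 0]
18 [1.01, -2.53, 0]
19 [1.44, -2.75, 0]
20 [1.91, -2.87, 0]
21 [2.4, -2.89, 0]
22 [2.88, -2.81, 0]
23 [3.33, -2.63, 0]
24 [0.0, 0.0, 0]
25 [0.34, 0.35, 0]
26 [0.6, 0.76, 0]
27 [0.77, 1.21, 0]
28 [0.84, 1.69, 0]
29 [0.8, 2.18, 0]
30 [0.67, 2.64, 0]
31 [0.45, 3.07, 0]
32 [0.14, 3.45, 0]
33 [-0.24, 3.75, 0]
34 [-0.68, 3.96, 0]
35 [-1.15, 4.08, 0]
36 [0.0, 0.0, 0]
```

```bash
python3 -m pendant '{"translation":[[-0.23,0.43,0],[-0.54,0.80,0],[-0.92,1.10,0],[-1.35,1.32,0],[-1.82,1.44,0],[-2.31,1.46,0],[-2.78,1.38,0],[-3.23,1.20,0],[-3.64,0.93,0],[-3.98,0.58,0],[-4.24,0.17,0],[-4.40,-0.28,0]],"delta_rot":[[0,0,0],[0,0,0],[0,0,0],[0,0,0],[0,0,0],[0,0,0],[0,0,0],[0,0,0],[0,0,0],[0,0,0],[0,0,0],[0,0,0]]}'
```

```text
clock: 4.9
tcp_pos: [0.4554, 0.0531, 0.0319]
orientation: [0.038, -3.14, -0.001]
contact_force: [0.4, 0.6, 11.4]
grip_width: 0.0159
gripper_force: 50.4
```

```bash
python3 -m pendant '{"translation":[[-0.07,-0.48,0.04],[-0.04,-0.96,0.04],[0.09,-1.43,0.04],[0.32,-1.86,0.04],[0.63,-2.23,0.04],[1.01,-2.53,0.04],[1.44,-2.75,0.04],[1.91,-2.87,0.04],[2.40,-2.89,0.04],[2.88,-2.81,0.04],[3.33,-2.63,0.04],[3.73,-2.36,0.04]],"delta_rot":[[0,0,0],[0,0,0],[0,0,0],[0,0,0],[0,0,0],[0,0,0],[0,0,0],[0,0,0],[0,0,0],[0,0,0],[0,0,0],[0,0,0]]}'
```

```text
clock: 6.4
tcp_pos: [0.5476, -0.005, 0.032]
orientation: [0.037, -3.136, -0.003]
contact_force: [-6.1, 5.5, 9.8]
grip_width: 0.0163
gripper_force: 51.4
```

```bash
python3 -m pendant '{"translation":[[0.34,0.35,0],[0.60,0.76,0],[0.77,1.21,0],[0.84,1.69,0],[0.80,2.18,0],[0.67,2.64,0],[0.45,3.07,0],[0.14,3.45,0],[-0.24,3.75,0],[-0.68,3.96,0],[-1.15,4.08,0],[-1.63,4.10,0]],"delta_rot":[[0,0,0],[0,0,0],[0,0,0],[0,0,0],[0,0,0],[0,0,0],[0,0,0],[0,0,0],[0,0,0],[0,0,0],[0,0,0],[0,0,0]]}'; python3 - <<'E'
from h import *
im,d,W=cloud("scene"); cv2.imwrite("pics/s2.png",cv2.resize(im[100:280,220:420],(660,600),interpolation=cv2.INTER_CUBIC)[:, :,::-1])
print(get_obs()["tcp_pos"],get_obs()["contact_force"])
E
```

```text
clock: 7.9
tcp_pos: [0.5078, 0.0988, 0.0321]
orientation: [0.04, -3.14, -0.003]
contact_force: [1.3, 4.9, 0.1]
grip_width: 0.0161
gripper_force: 50.3
[0.50567138 0.0985678  0.03204277] [-1.97135191  5.92157635  4.94522204]
```

View pics/s2.png

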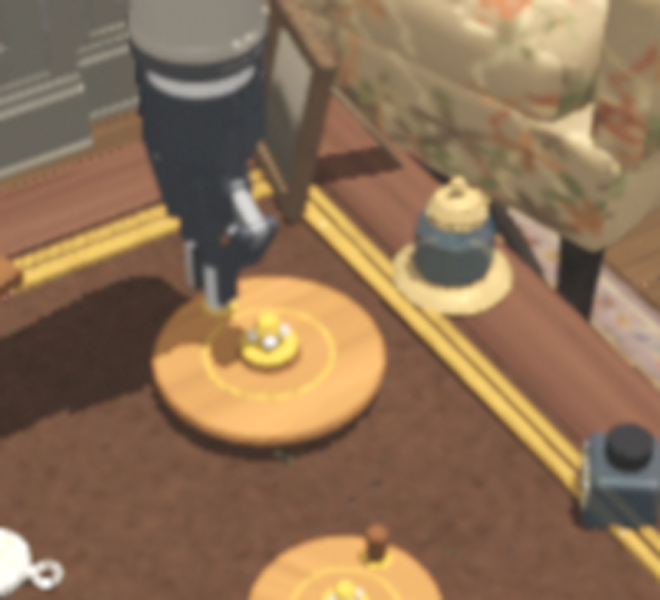

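The picture shows the fingers still holding the knob at about (215,290). The path covered 432°, so the turn is done. Fitting the circle to the held points, together with the top camera, gives seat ≈ (0.512, 0.0405). Now I'll release and head for the cap.

```bash
python3 -m pendant '{"translation":[[0,0,0],[0,0,0],[0,0,0],[0,0,0],[0,0,0.8],[0,0,2],[0,0,4],[0,-1,5],[0,-3,5],[0,-5,5],[0,-7.5,5],[0,-9,5]],"delta_rot":[[0,0,0],[0,0,0],[0,0,0],[0,0,0],[0,0,0],[0,0,0],[0,0,0],[0,0,0],[0,0,0],[0,0,0],[0,0,0],[0,0,0]]}' 0.33 40
python3 -m pendant '{"translation":[[-0.1,-2,0],[-0.2,-4,0],[-0.24,-5.5,0],[-0.24,-5.5,-1],[-0.24,-5.5,-2],[-0.24,-5.5,-2],[-0.24,-5.5,-2]],"delta_rot":[[0,0,0],[0,0,0],[0,0,0],[0,0,0],[0,0,0],[0,0,0],[0,0,0]]}' 0.75
python3 - <<'E'
from h import *
im,d,W=cloud("scene"); cv2.imwrite("pics/s3.png",cv2.resize(im[170:350,280:460],(600,600),interpolation=cv2.INTER_CUBIC)[:, :,::-1])
P=W[280:330,360:405].reshape(-1,3);P=P[(P[:,2]>.029)&(P[:,2]<.04)];print(P.mean(0))
print(get_obs()["tcp_pos"],get_obs()["contact_force"],get_obs()["joints"].round(2))
E
```

```text
clock: 9.45
tcp_pos: [0.5085, -0.1328, 0.1575]
orientation: [-0.029, 3.141, -0.001]
contact_force: [1.3, -0.4, -0.3]
grip_width: 0.0281
gripper_force: 0.0
clock: 10.32
tcp_pos: [0.5035, -0.267, 0.108]
orientation: [-0.035, 3.141, -0.001]
contact_force: [0.9, -0.4, 0.5]
grip_width: 0.0639
gripper_force: 0.0
[ 0.5017012  -0.27015287  0.03495926]
[ 0.50383242 -0.26701919  0.10834304] [-0.09356387  0.30329188  0.38302388] [ 0.12  0.47  0.33  1.94 -0.22  0.77  2.17]
```

View pics/s3.png

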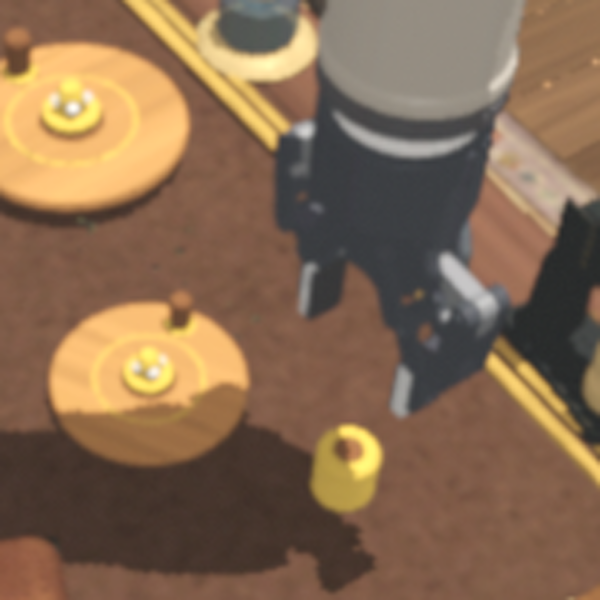

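The knob is left at (17,45) on the big disc, and the open fingers are right above the cap at (347,470). I'll descend and grip.

```bash
python3 -m pendant '{"translation":[[0,0,-0.8],[0,0,-1.6],[0,0,-2.4],[0,0,-3.2],[0,0,-3.7],[0,0,-4.0],[0,0,-4.0]],"delta_rot":[[0,0,0],[0,0,0],[0,0,0],[0,0,0],[0,0,0],[0,0,0],[0,0,0]]}'
python3 -m pendant '{"translation":[[0,0,0],[0,0,0],[0,0,0],[0,0,0],[0,0,0],[0,0,0],[0,0,0],[0,0,0]],"delta_rot":[[0,0,0],[0,0,0],[0,0,0],[0,0,0],[0,0,0],[0,0,0],[0,0,0],[0,0,0]]}' 0 115
python3 -m pendant '{"translation":[[0,0,0.4],[0,0,1],[0,0,2],[0,0,3],[0,0,4],[0,0,4]],"delta_rot":[[0,0,0],[0,0,0],[0,0,0],[0,0,0],[0,0,0],[0,0,0]]}'
```

```text
clock: 11.25
tcp_pos: [0.5033, -0.2667, 0.0074]
orientation: [0.035, -3.141, -0.0]
contact_force: [-0.0, -0.1, 0.5]
grip_width: 0.0642
gripper_force: 0.0
clock: 12.25
tcp_pos: [0.5037, -0.267, 0.0085]
orientation: [-0.035, 3.14, -0.0]
contact_force: [-0.9, -0.0, 8.5]
grip_width: 0.031
gripper_force: 113.2
clock: 13.0
tcp_pos: [0.5046, -0.2675, 0.11]
orientation: [-0.035, 3.137, -0.003]
contact_force: [-0.5, 0.4, -1.1]
grip_width: 0.031
gripper_force: 113.8
```

```bash
python3 -m pendant '{"translation":[[0,1.5,0],[0.1,3,0],[0.1,5,0],[0.2,7,0],[0.3,9,0],[0.4,11,0],[0.4,12,0],[0.4,12.27,0],[0.4,12.27,-0.6],[0.4,12.27,-1.2],[0.4,12.27,-1.2],[0.4,12.27,-1.2]],"delta_rot":[[0,0,0],[0,0,0],[0,0,0],[0,0,0],[0,0,0],[0,0,0],[0,0,0],[0,0,0],[0,0,0],[0,0,0],[0,0,0],[0,0,0]]}'
python3 - <<'E'
from h import *
im,d,W=cloud("scene"); cv2.imwrite("pics/s4.png",cv2.resize(im[140:240,250:350],(600,600),interpolation=cv2.INTER_CUBIC)[:, :,::-1])
print(get_obs()["tcp_pos"])
hsv=cv2.cvtColor(im,cv2.COLOR_RGB2HSV)
m=(hsv[...,0]>22)&(hsv[...,0]<34)&(hsv[...,1]>120)
for n,lo,hi in(("cap",.068,.105),("flange",.027,.055)):
    q=m&(W[...,2]>lo)&(W[...,2]<hi); q[:,:250]=0;q[:,350:]=0;q[:140]=0;q[240:]=0
    P=W[q]; print(n,len(P),P.min(0).round(4),P.max(0).round(4),P.mean(0).round(4), np.argwhere(q).min(0),np.argwhere(q).max(0))
E
```

```text
clock: 14.5
tcp_pos: [0.5131, 0.0391, 0.0771]
orientation: [0.033, -3.141, 0.001]
contact_force: [0.1, -0.6, -0.6]
grip_width: 0.0308
gripper_force: 113.9
[0.51338747 0.03943386 0.0773735 ]Traceback (most recent call last):
  File "<stdin>", line 8, in <module>
    return umr_minimum(a, axis, None, out, keepdims, initial, where)
ValueError: zero-size array to reduction operation minimum which has no identity
```

View pics/s4.png

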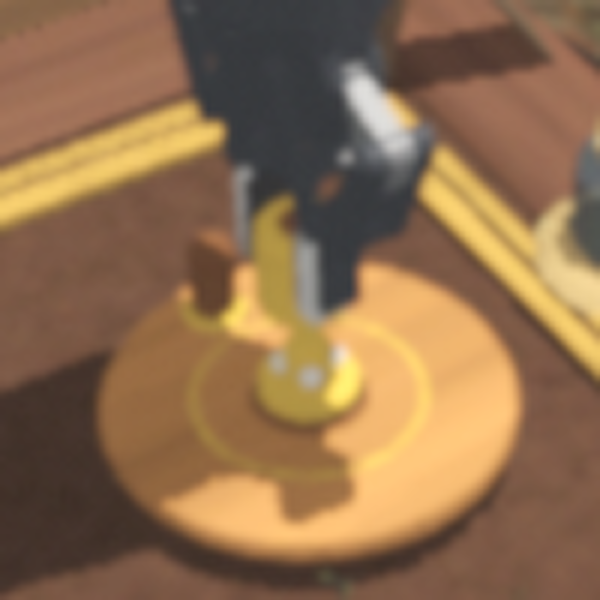

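The cap is between the fingers at (278,260), just above the stud at (308,350). I'll lower it gently and watch the side force.

```bash
python3 -m pendant '{"translation":[[0,0,-0.3],[0,0,-0.6],[0,0,-0.8],[0,0,-0.9],[0,0,-1.0],[0,0,-1.0],[0,0,-1.0]],"delta_rot":[[0,0,0],[0,0,0],[0,0,0],[0,0,0],[0,0,0],[0,0,0],[0,0,0]]}'
python3 -c "
from bench import *;o=get_obs();print(o['tcp_pos'],o['contact_force'],o['moment'])"
```

```text
clock: 15.42
tcp_pos: [0.5133, 0.0401, 0.0524]
orientation: [-0.035, 3.141, 0.0]
contact_force: [-0.8, -0.4, -0.6]
grip_width: 0.0311
gripper_force: 113.9
[0.51331704 0.04007093 0.05244792] [-0.75444605 -0.37903811 -0.57640154] [-0.0400399  -0.01114586 -0.04856114]
```

```bash
python3 -m pendant '{"translation":[[0,0,-0.06],[0,0,-0.12],[0,0,-0.18],[0,0,-0.24],[0,0,-0.24]],"delta_rot":[[0,0,0],[0,0,0],[0,0,0],[0,0,0],[0,0,0]]}'
python3 -c "
from bench import *;o=get_obs();print(o['tcp_pos'],o['contact_force'],o['moment'])"
```

```text
clock: 16.05
tcp_pos: [0.5153, 0.0408, 0.0479]
orientation: [-0.035, 3.137, 0.002]
contact_force: [0.2, 1.4, 11.2]
grip_width: 0.031
gripper_force: 115.4
[0.51526792 0.04075657 0.04787038] [ 0.19184422  1.44705437 11.24917647] [0.3165519  0.13324298 0.01258983]
```

```bash
python3 -m pendant '{"translation":[[0.04,0,-0.06],[0.04,0,-0.12],[0.04,0,-0.18],[0.04,0,-0.24],[0.04,0,-0.28],[0.04,0,-0.32],[0.04,0,-0.32]],"delta_rot":[[0,0,0],[0,0,0],[0,0,0],[0,0,0],[0,0,0],[0,0,0],[0,0,0]]}'
python3 -c "
from bench import *;o=get_obs();print(o['tcp_pos'],o['contact_force'],o['moment'])"
```

```text
clock: 16.92
tcp_pos: [0.5142, 0.04, 0.0385]
orientation: [0.035, -3.141, -0.0]
contact_force: [-0.7, 1.7, 2.6]
grip_width: 0.0309
gripper_force: 115.8
[0.51418223 0.0399573  0.0385476 ] [-0.69247474  1.65558016  2.63402937] [0.24321891 0.12018218 0.03025668]
```

It has clicked: the force has dropped and the TCP is at the home height. Now I'll load it against the flange.

```bash
python3 -m pendant '{"translation":[[0,0,-0.05],[0,0,-0.1],[0,0,-0.15],[0,0,-0.15],[0,0,-0.15]],"delta_rot":[[0,0,0],[0,0,0],[0,0,0],[0,0,0],[0,0,0]]}'
```

```text
clock: 17.55
tcp_pos: [0.5144, 0.04, 0.0382]
orientation: [-0.034, 3.141, 0.003]
contact_force: [-14.3, 0.5, 47.1]
grip_width: 0.0309
gripper_force: 121.0
```

```bash
python3 -m pendant '{"translation":[[-0.02,0,0.05],[-0.02,0,0.05],[-0.02,0,0.05],[-0.02,0,0.05]],"delta_rot":[[0,0,0],[0,0,0],[0,0,0],[0,0,0]]}'
python3 - <<'E'
from h import *
im,d,W=cloud("scene"); cv2.imwrite("pics/s5.png",cv2.resize(im[140:240,250:350],(600,600),interpolation=cv2.INTER_CUBIC)[:, :,::-1])
o=get_obs();print(o['tcp_pos'],o['contact_force'],o['moment'])
E
```

```text
clock: 18.05
tcp_pos: [0.5143, 0.0399, 0.0383]
orientation: [-0.034, 3.14, 0.002]
contact_force: [-7.1, 0.7, 31.9]
grip_width: 0.0311
gripper_force: 118.8
[0.51428549 0.0399056  0.03833204] [-8.67882183  0.115561   29.84892959] [0.10157621 1.80927663 0.02336363]
```

View pics/s5.png

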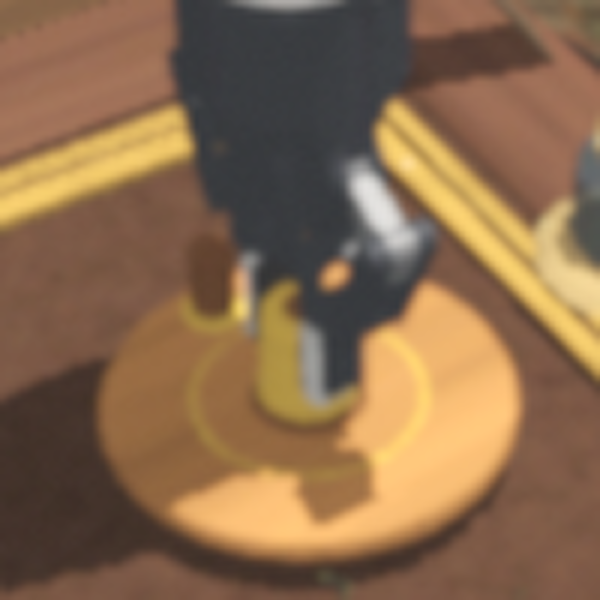

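The cap sits flush on the flange at (300,410), upright, with no stud or balls showing, and it is pressed down with about 30 N. I'm handing it in.

```bash
python3 -c "
from bench import *;print(hand_in())"
```

```text
the job is handed in; nothing more can be done
None
```

The job is handed in at about 18 s on the clock: the larger turntable was led round 432° by its knob, then the brass cap was clicked home on its stud and is still held down with about 30 N; the bottle, stamp and mug were not approached.

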